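Charge the ball mill and set its programme

ROBOT

A 7-joint arm with a two-finger parallel gripper is mounted at the origin on the work surface; the furniture and walls round the work are solid. World frame = base frame: x ahead of the robot, y to its left, z up, the work surface at z = 0. Lengths are in m, angles in rad, forces in N, time in s.
With the tool pointing down it reaches from about 0.4 to 0.85 m from the base axis. Payload 10.4 kg.
Tool frame: the origin (TCP) lies between the finger pads; the fingertips stand ahead of it and the grasp point (between the pads) lies 3 mm ahead of it (r.tips_ahead is the z of the fingertips in the tool frame, in m); z points along the fingers, y is the line along which they close (so a half turn about z gives the same grasp; the last joint's range is limited). The gripper opens to 87 mm and grips with 3 to 60 N. Pads are 19 mm wide; open, the fingers measure 117 mm over their backs; the gripper's body (75 mm by 190 mm) begins 51 mm behind the grasp point.
Start: joints at [-1.33, 0.332, -0.065, 1.46, 0.022, 1.35, -0.088], TCP at [0.163, 0.603, 0.245] pointing down, gripper open.
Joint ranges: [-2.6, 2.6], [-0.5, 2.12], [-1.47, 1.34], [0.16, 2.42], [-1.27, 4.41], [0.06, 2.06], [-2.6, 2.6]. Speed limits (rad/s): [2.22, 2.22, 2.79, 2.79, 3.14, 3.14, 3.14].

INTERFACE

Orientations are given as a unit quaternion [x, y, z, w].
In Python, from bench import telemetry, camera, get_calibration, r gives the robot as it stands.
- The arm moves only by the tool drive_tool, never from a script. Its argument "series" is one flat list of numbers, 7 for each row, row after row: the turn, a rotation vector about the tool's x, y, z in units of 5 degrees (1.0 is 5 degrees), then the shift along the tool's x, y, z in units of 40 mm (1.0 is 40 mm), then the opening, from -1 (shut) to 1 (fully open). A call has 1 to 10 rows; each row is the pose to reach, as a shift and turn from the pose commanded when the call began, along the tool's axes at that moment; what a row does not reach only later rows make up. A row lasts 1/12 s, in which the tool goes at most 41.7 mm and 7.16 degrees, less where a joint would pass 70% of its speed; a pose out of reach is approached as far as the arm can. A call with a gripper value outside its range is refused whole. The fingers move at their own pace and stop on an object; "grip_force" is the grip in N (left out, the last holds). Time passes only in rows, so rows that repeat a pose let the fingers close. It gives the time, the measured TCP pose, the force, the opening and the grip force at its end, in the units of the state.
- telemetry.read_state(): the state, without advancing time (a new reading comes with each control period).
- camera(name): name is "side" or "top" or "wrist"; returns the picture (384x512x3 uint8, red, green, blue); there is no depth.
- get_calibration(name): a dict with "fovy" (degrees; the focal length in pixels is half the picture's height over the tangent of half this angle, whatever the lens; pixels are square), "cx", "cy" (the principal point, pixels), "xyz" and "rotation" of the camera in the world. Camera axes: x right, y up, looking along -z (the intrinsics and any distortion apply to the point x, -y, -z); pixel columns grow to the right and rows downward; lengths in m; the calibration is good to about 2 mm. A picture is of the moment at which its call begins: read the wrist's pose just before it. get_calibration takes no time and is no camera call; for the wrist camera it gives the pose at the moment of the call.
- r.close_job(): hands the job in; it is judged then, once.
The state is a dict: "time": time; "joint_positions": joint angles; "joint_vel": joint speeds; "joint_torque": joint torques, N m; "ee_pos": TCP position; "eef_rot": TCP orientation; "ft_force": force on the tool from outside, world axes, zero at the start; "torque": the same for the moment, N m; "width": finger opening in m; "grip_force": force on a finger pad.
Only numpy, scipy, OpenCV 4.12 (cv2) and the standard library are available. Lean on these libraries where they do the work, as an engineer would, in place of code of your own. Each camera call takes 0.05 s, during which the arm holds its last target. There are 200 camera calls.

TASK

Load the bench ball mill: take the larger of the two white ceramic balls from its rubber ring and lower it gently into the deep grinding jar on the mill, setting it down on the jar's floor rather than dropping or knocking it. Then turn the mill's selector the shorter way round until its pointer stands over the large brass stud on the dial. Leave the smaller ball on its ring and do not disturb the loose beaker and bottle.

Things in the scene. Friction and masses are not known exactly. Their poses are not given: they have to be found in the camera images.
- ball_large: The larger ball, white ceramic, diameter 40 mm, about 130 g, brittle. Origin at its centre. It starts on ring_a, its centre 25 mm above the worktop (lowest point 5 mm above it).
- ball_small: The smaller ball, white ceramic, diameter 28 mm; origin at its centre, 18 mm above the worktop while on its ring. Stays where it is.
- ring_a: Black rubber ring fixed to the worktop, outer diameter 32 mm, hole 20 mm, height 8 mm; origin at the centre of its underside. The larger ball starts on it; left or right place varies.
- ring_b: A second ring, the same as ring_a, carrying the smaller ball.
- mill: Bench ball mill, fixed to the worktop: grey housing 155 mm (its x) by 275 mm (its y), top at 45 mm. Origin on the worktop below its middle; its x axis points away from the robot at yaw 0, y to the left, z up. A steel grinding jar is clamped on top at its +y end (70 mm from the origin); the selector dial lies at its -y end (82 mm from the origin). Dial and jar axes are 152 mm apart.
- jar_floor (a point): Centre of the jar's flat inner floor, 55 mm above the worktop. The jar is a round cup with vertical walls: inner diameter 106 mm, outer 118 mm, inner depth 65 mm. A 40 mm ball at rest on the floor has its centre 20 mm above this point; it may roll slowly a little after release. The jar is wide enough for the fingers to go down in it with the ball, but not for a gripper opened fully.
- jar_mouth (a point): Centre of the jar's open mouth, level with the rim, 120 mm above the worktop.
- selector (a joint): Angle of the selector in rad, growing counter-clockwise seen from above. At 0 the pointer points along the mill's -x axis. It turns without stops in both directions, with a light constant friction of about 0.04 N m and no spring or detents; it stays where it is left. It starts between -0.6 and 0.6.
- selector_grip (a point): Point on the selector's vertical axis in the middle of its black grip bar, 82 mm above the worktop. The bar is 12 mm thick, 40 mm long in the direction of the pointer, and reaches from 63 to 89 mm above the worktop, above a round skirt (diameter 42 mm, top at 64 mm).
- pointer_tip (a point): Tip region of the selector's white pointer blade: a point 38 mm from the selector's axis, on the same circle as the two studs, 61.5 mm above the worktop. The blade passes over the studs. The direction from the axis to this point is the pointer direction.
- stud_large: Large brass stud, diameter 16 mm, height 5 mm, on the aluminium dial plate, 38 mm from the selector's axis; origin at the centre of its underside, 48 mm above the worktop. The target of the pointer. It stands at 100 degrees to one side or the other of the dial's -x direction; the small stud stands on the other side, so the shorter way round differs.
- stud_small: Small brass stud, diameter 7 mm, height 5 mm, on the other side of the dial. Not the target.
- beaker: Loose clear glass beaker, diameter 54 mm, height 70 mm, a bystander; origin at the centre of its underside.
- bottle: Loose white plastic bottle with a black cap, diameter 51 mm, height 110 mm, a bystander; origin at the centre of its underside.

How it is judged:
By the outcome, as a careful person would: the job done as asked, in the order asked, and still so for the second after the job is handed in, with the robot touching nothing.
It also fails if it takes over 64 s, if anything falls off the work surface, if the arm or the gripper's body presses on something with over 40 N, if the wrist force passes 120 N, or if a joint passes its speed limit or range.

## Working session

There is one attempt and no reset: what is moved stays moved. The work goes in short steps, Python scripts to look and compute and a tool call to move; the robot and the scene stay as the last step left them, time stands still between calls to the robot, and variables do not carry over. Pictures are saved under pics/ and viewed, at most 10 in all, crops included, and the job is handed in when it is done.

Besides the shell and the picture viewer there is one more tool, called after "Request:" in YAML: its name, and indented under it one key for each argument. drive_tool: Moves the arm, as the interface text tells. Its arguments: {"type":"object","properties":{"series":{"type":"array"},"grip_force":{"type":"number"}},"required":["series"]}

```bash
ls; mkdir -p pics
python3 - <<'E'
from bench import telemetry, camera, get_calibration, r
import cv2
print(telemetry.read_state(), r.tips_ahead)
for n in ("top","side"):
    print(n,get_calibration(n)); cv2.imwrite(f"pics/{n}0.png",cv2.cvtColor(camera(n),cv2.COLOR_RGB2BGR))
E
```

```text
pics
{'time': 0.0, 'joint_positions': array([-1.32962084,  0.33285769, -0.0646674 ,  1.46101335,  0.0215641 ,
        1.34991085, -0.08853501]), 'joint_vel': array([ 8.27390452e-04,  8.85429411e-04, -7.16466328e-05, -3.57542082e-04,
        1.00680117e-03,  2.12104485e-03,  1.57668777e-03]), 'joint_torque': array([-1.03136088e-03, -6.23243165e+01,  2.41382729e-02, -3.89912796e+01,
       -6.12587342e-02,  3.96178581e-02,  1.60560321e-04]), 'ee_pos': array([0.16286648, 0.6030002 , 0.2437283 ]), 'eef_rot': array([ 1.31531069e-01,  9.91311767e-01, -7.44076476e-04, -7.41305159e-05]), 'ft_force': array([-0.0718556 ,  0.47656025,  0.49454189]), 'torque': array([ 0.0279132 , -0.00988487,  0.01595604]), 'grip_force': 0.0, 'width': 0.08697848549543667} 0.022
top {'fovy': 48.18873727859248, 'cx': 258.5952254786187, 'cy': 195.91095063862764, 'xyz': array([ 0.37548973, -0.03527077,  1.11974573]), 'rotation': array([-0.02551495,  0.03367845,  0.71362977, -0.69924767])}
side {'fovy': 54.87054097687291, 'cx': 252.16502708531632, 'cy': 185.65885050745106, 'xyz': array([ 0.12167345, -0.78906401,  0.57841305]), 'rotation': array([ 0.48161613, -0.10257616, -0.18594433,  0.85026392])}
```

View pics/top0.png

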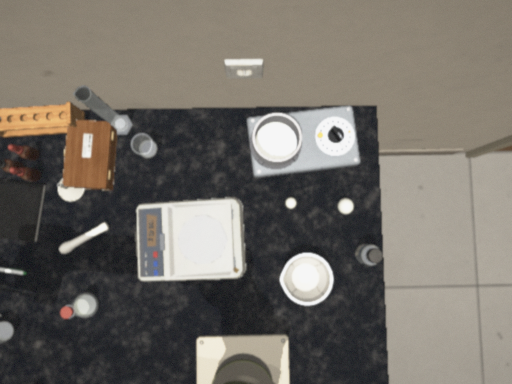

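View pics/side0.png

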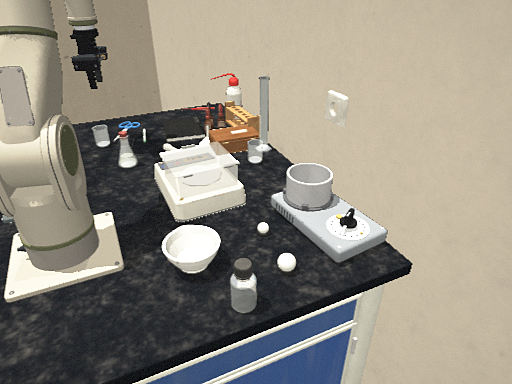

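The top view shows the large ball at about (346,206), the small ball at (291,203), the jar at (277,138) and the dial at (335,136). The bottle is at (369,255). Next I'll enlarge the mill area.

```bash
cat > h.py <<'E'
import numpy as np, cv2
from scipy.spatial.transform import Rotation as R
from bench import telemetry, camera, get_calibration, r
def ray(c,u,v):
    f=192/np.tan(np.radians(c["fovy"]/2))
    q=np.array(c["rotation"]); d=R.from_quat(q).apply([(u-c["cx"])/f,-(v-c["cy"])/f,-1]); return c["xyz"],d
def at(c,u,v,z):
    o,d=ray(c,u,v); return o+d*(z-o[2])/d[2]
def proj(c,p):
    f=192/np.tan(np.radians(c["fovy"]/2)); q=R.from_quat(c["rotation"]).inv().apply(np.array(p)-c["xyz"])
    return c["cx"]-f*q[0]/q[2], c["cy"]+f*q[1]/q[2]
def delta(s,p,yaw_dirs=None):
    "world displacement -> tool-frame units (40mm)"
    return R.from_quat(s["eef_rot"]).inv().apply(np.array(p)-s["ee_pos"])/0.04
E
python3 - <<'E'
from h import *
i=cv2.imread("pics/top0.png"); c=i[95:220,240:390]
cv2.imwrite("pics/crop0.png",cv2.resize(c,None,fx=5,fy=4.8 if 0 else 5,interpolation=cv2.INTER_CUBIC)[:600])
t=get_calibration("top")
for n,u,v,z in (("big",346,206,.025),("small",291,203,.018),("jar",277,138,.12),("dial",335,136,.05),("bottle",369,255,.1)): print(n,at(t,u,v,z).round(4))
s=get_calibration("side")
for n,u,v,z in (("big",286.5,262,.025),("small",263,228,.018),("dial",348,226,.048)): print(n,at(s,u,v,z).round(4))
E
```

```text
big [ 0.4369 -0.272   0.025 ]
small [ 0.4479 -0.132   0.018 ]
jar [ 0.5958 -0.0941  0.12  ]
dial [ 0.6137 -0.2454  0.05  ]
bottle [ 0.3157 -0.3059  0.1   ]
big [ 0.4359 -0.2728  0.025 ]
small [ 0.4463 -0.1355  0.018 ]
dial [ 0.6137 -0.2477  0.048 ]
```

View pics/crop0.png

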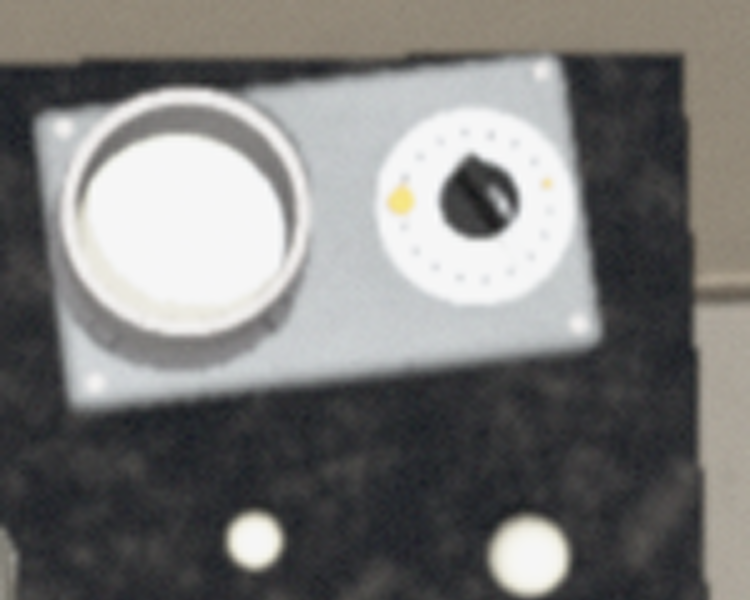

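The crop shows the dial centre at about (335.2,136). The large stud is on the left (+y) at (320.2,134.8), the small stud is on the right, and the jar mouth is centred at about (277.4,137.2). The grip bar runs upper-left to lower-right. The wall is close behind the mill, so I'll check that clearance for the 190 mm gripper body before planning the turn.

Run:
```python
from h import *
t=get_calibration("top"); s=get_calibration("side")
print("wall", at(t,360,106.4,0), at(t,260,107.7,0), at(s,411,266,0), at(s,270,135,0))
d=at(t,335.2,136,.048); j=at(t,277.4,137.2,.12); print("dial",d,"jar",j, "dist",np.linalg.norm((j-d)[:2]),"yaw",np.degrees(np.arctan2(-(j-d)[0],(j-d)[1])))
st=at(t,320.2,134.8,.053);print("stud",st, np.linalg.norm((st-d)[:2]))
q=telemetry.read_state(); print(R.from_quat(q["eef_rot"]).as_matrix().round(3))
w=get_calibration("wrist");print(R.from_quat(q["eef_rot"]).inv().apply(w["xyz"]-q["ee_pos"]))
print("above ball units", delta(q,[.36,-.272,.2]), np.degrees(2*np.arctan2(q['eef_rot'][0],q['eef_rot'][1])))
```

```text
wall [ 0.7038247 -0.3249956  0.       ] [ 0.70499664 -0.05783537  0.        ] [ 0.69497875 -0.3768409   0.        ] [0.74271676 0.41001447 0.        ]
dial [ 0.61411512 -0.2463094   0.048     ] jar [ 0.59772244 -0.09506799  0.12      ] dist 0.15212719561601246 yaw 6.186000161432209
stud [ 0.61677897 -0.20745043  0.053     ] 0.03895016357088035
[[-0.965  0.261 -0.   ]
 [ 0.261  0.965 -0.001]
 [-0.    -0.001 -1.   ]]
[ 0.07680865 -0.0007171  -0.13880159]
above ball units [-10.46102168 -19.8343939    1.12155887] 15.111909960542688
```

Request:
drive_tool:
  series: [0,0,-3,-7.65,-3.7,-1.4,1,0,0,-3,-7.65,-3.7,-1.4,1,0,0,-3,-7.65,-3.7,-1.4,1,0,0,-3,-7.65,-3.7,-1.4,1,0,0,-3,-7.65,-3.7,-1.4,1,0,0,-3,-7.65,-3.7,-1.4,1,0,0,-3,-7.65,-3.7,-1.4,1,0,0,-3,-7.65,-3.7,-1.4,1,0,0,-3,-7.65,-3.7,-1.4,1,0,0,-3,-7.65,-3.7,-1.4,1]

```text
time: 0.93
ee_pos: [0.4236, 0.3769, 0.3011]
eef_rot: [0.005, 1.0, -0.0, 0.001]
ft_force: [-0.5, 0.4, -0.7]
width: 0.0869
grip_force: 0.0
```

Request:
drive_tool:
  series: [0,0,0,-1.9,-8.2,0,1,0,0,0,-1.9,-8.2,0,1,0,0,0,-1.9,-8.2,0,1,0,0,0,-1.9,-8.2,0,1,0,0,0,-1.9,-8.2,0,1,0,0,0,-1.9,-8.2,0,1,0,0,0,-1.9,-8.2,0,1,0,0,0,-1.9,-8.2,0,1,0,0,0,-1.9,-8.2,0,1,0,0,0,-1.9,-8.2,0,1]

```text
time: 1.77
ee_pos: [0.4952, 0.0506, 0.3003]
eef_rot: [0.003, 1.0, -0.0, -0.0]
ft_force: [0.4, 0.6, -0.1]
width: 0.0868
grip_force: 0.0
```

Request:
drive_tool:
  series: [0,0,0,1.45,-8.1,3.2,1,0,0,0,1.45,-8.1,3.2,1,0,0,0,1.45,-8.1,3.2,1,0,0,0,1.45,-8.1,3.2,1,0,0,0,1.45,-8.1,3.2,1,0,0,0,1.45,-8.1,3.2,1,0,0,0,1.45,-8.1,3.2,1,0,0,0,1.45,-8.1,3.2,1,0,0,0,1.45,-8.1,3.2,1,0,0,0,1.45,-8.1,3.2,1]

```text
time: 2.6
ee_pos: [0.4348, -0.2734, 0.1706]
eef_rot: [0.003, 1.0, -0.0, -0.002]
ft_force: [-0.5, -0.1, -1.1]
width: 0.0869
grip_force: 0.0
```

Run:
```python
from h import *
import pickle
q=telemetry.read_state(); w=get_calibration("wrist"); im=camera("wrist")
pickle.dump((q,w),open("w1.pkl","wb")); cv2.imwrite("pics/w1.png",cv2.resize(cv2.cvtColor(im,cv2.COLOR_RGB2BGR),(800,600),interpolation=cv2.INTER_CUBIC))
print(q["ee_pos"],w, proj(w,[.437,-.272,.025]),proj(w,[.614,-.246,.05]))
```

```text
[ 0.43481215 -0.27342718  0.17062041] {'fovy': 71.5774756599502, 'cx': 251.24487530219233, 'cy': 194.59123171291222, 'xyz': array([ 0.35827844, -0.27356227,  0.30965183]), 'rotation': array([-0.09883768, -0.0983845 ,  0.69853059,  0.7018594 ])} (np.float64(252.985416509602), np.float64(191.91617370272024)) (np.float64(275.179429342957), np.float64(339.28468992099846))
```

View pics/w1.png

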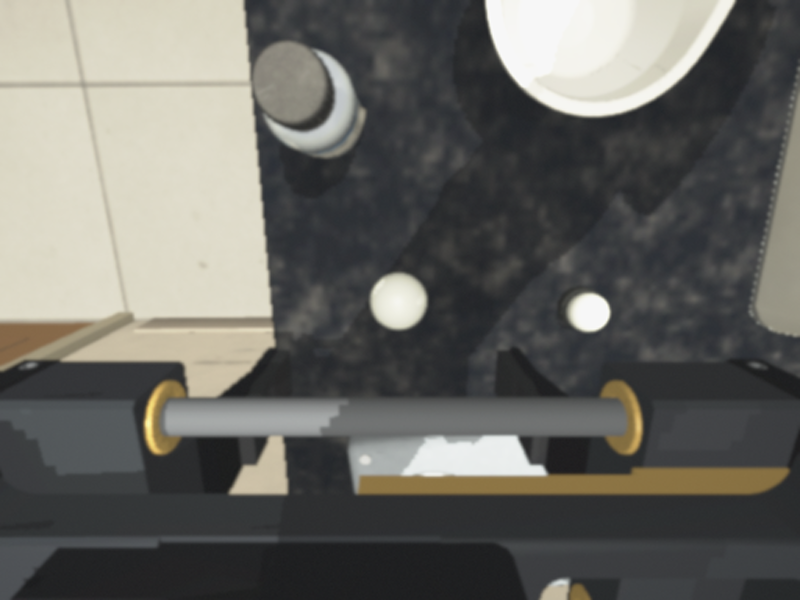

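The wrist view shows the large ball at about (399,301) in the enlarged picture, which is roughly (0.437, -0.271). It sits between the fingers, and the small ball and the bottle are clear.

Request:
drive_tool:
  series: [0,0,0,-0.05,0.05,1,1,0,0,0,-0.05,0.05,1.8,1,0,0,0,-0.05,0.05,2.3,1,0,0,0,-0.05,0.05,2.5,1,0,0,0,-0.05,0.05,2.5,1,0,0,0,-0.05,0.05,2.5,1,0,0,0,-0.05,0.05,2.5,1]

```text
time: 3.23
ee_pos: [0.4398, -0.269, 0.074]
eef_rot: [0.0, 1.0, -0.0, 0.001]
ft_force: [-0.4, 0.8, 0.4]
width: 0.0871
grip_force: 0.0
```

Run:
```python
from h import *
q=telemetry.read_state(); print(q["ee_pos"],R.from_quat(q["eef_rot"]).as_matrix().round(3),delta(q,[.437,-.271,.030]))
```

```text
[ 0.43982716 -0.269002    0.07400346] [[-1.     0.001  0.002]
 [ 0.001  1.    -0.   ]
 [-0.002 -0.    -1.   ]] [ 0.07314095 -0.04976431  1.09993399]
```

Request:
drive_tool:
  series: [0,0,0,0.07,-0.05,0.5,1,0,0,0,0.07,-0.05,0.9,0.8,0,0,0,0.07,-0.05,1.1,0.4,0,0,0,0.07,-0.05,1.1,0.2,0,0,0,0.07,-0.05,1.1,0.1,0,0,0,0.07,-0.05,1.1,0.0,0,0,0,0.07,-0.05,1.1,-0.1,0,0,0,0.07,-0.05,1.1,-0.15,0,0,0,0.07,-0.05,1.1,-0.15,0,0,0,0.07,-0.05,1.1,-0.15]
  grip_force: 12

```text
time: 4.07
ee_pos: [0.436, -0.2705, 0.0288]
eef_rot: [0.001, 1.0, 0.001, 0.0]
ft_force: [0.0, 5.0, 5.2]
width: 0.0393
grip_force: 5.8
```

Request:
drive_tool:
  series: [0,0,0,0,0.03,0,-0.3,0,0,0,0,0.03,0,-0.5,0,0,0,0,0.03,0,-0.5,0,0,0,0,0.03,-0.1,-0.5,0,0,0,0,0.03,-0.3,-0.5,0,0,0,0,0.03,-0.6,-0.5,0,0,0,0,0.03,-1,-0.5,0,0,0,0,0.03,-1,-0.5]
  grip_force: 12

```text
time: 4.73
ee_pos: [0.4369, -0.2712, 0.0716]
eef_rot: [0.001, 1.0, -0.001, 0.002]
ft_force: [-0.2, -0.3, -1.2]
width: 0.039
grip_force: 12.0
```

Request:
drive_tool:
  series: [0,0,0,0,0,-0.9,-0.5,0,0,0,0,0,-1.9,-0.5,0,0,0,0,0,-2.9,-0.5,0,0,0,-0.5,0.5,-3.6,-0.5,0,0,0,-1,1.1,-3.7,-0.5,0,0,0,-1.7,1.8,-3.7,-0.5,0,0,0,-2.4,2.5,-3.7,-0.5,0,0,0,-3.1,3.3,-3.7,-0.5,0,0,0,-3.7,4.0,-3.7,-0.5,0,0,0,-4.0,4.4,-3.7,-0.5]

```text
time: 5.57
ee_pos: [0.5984, -0.0893, 0.216]
eef_rot: [-0.001, 1.0, 0.001, 0.0]
ft_force: [0.0, -0.5, -1.6]
width: 0.0387
grip_force: 12.0
```

Run:
```python
from h import *
t=get_calibration("top");im=camera("top");s=camera("side")
cv2.imwrite("pics/s2.png",cv2.resize(cv2.cvtColor(np.hstack([im[60:260,210:410],s[60:260,240:440]]),cv2.COLOR_RGB2BGR),(800,400)))
q=telemetry.read_state(); print(q["ee_pos"],q["width"],q["grip_force"],delta(q,[.5977,-.095,.078]))
```

```text
[ 0.59784644 -0.08960587  0.21566788] 0.03930956030643733 11.988129036035389 [ 2.13594518e-03 -1.37462735e-01  3.44159504e+00]
```

View pics/s2.png

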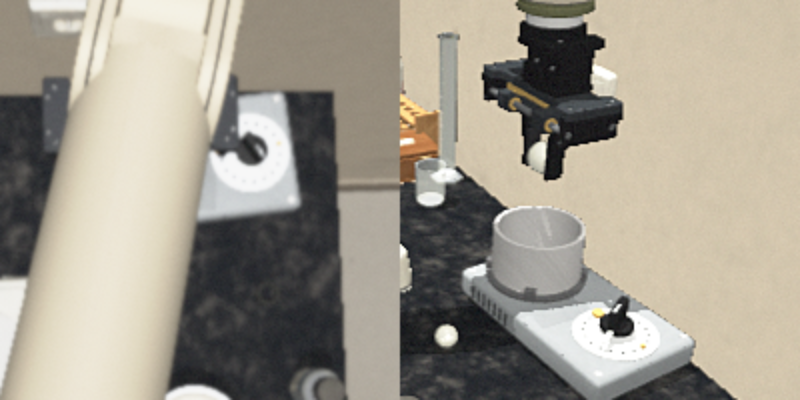

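The ball is held firmly over the jar, and the side view shows nothing in the way.

Request:
drive_tool:
  series: [0,0,0,0,-0.14,0.4,-0.5,0,0,0,0,-0.14,0.9,-0.5,0,0,0,0,-0.14,1.4,-0.5,0,0,0,0,-0.14,1.9,-0.5,0,0,0,0,-0.14,2.3,-0.5,0,0,0,0,-0.14,2.6,-0.5,0,0,0,0,-0.14,2.8,-0.5,0,0,0,0,-0.14,2.9,-0.5,0,0,0,0,-0.14,2.95,-0.5,0,0,0,0,-0.14,2.95,-0.5]

```text
time: 6.5
ee_pos: [0.5962, -0.1002, 0.0988]
eef_rot: [0.001, 1.0, -0.0, 0.0]
ft_force: [0.1, -0.3, -1.5]
width: 0.0395
grip_force: 12.0
```

Request:
drive_tool:
  series: [0,0,0,0,0.1,0.08,-0.5,0,0,0,0,0.1,0.16,-0.5,0,0,0,0,0.1,0.23,-0.5,0,0,0,0,0.1,0.3,-0.5,0,0,0,0,0.1,0.35,-0.5,0,0,0,0,0.1,0.39,-0.5,0,0,0,0,0.1,0.42,-0.5,0,0,0,0,0.1,0.42,-0.5]

```text
time: 7.17
ee_pos: [0.5959, -0.096, 0.0815]
eef_rot: [0.001, 1.0, 0.0, -0.0]
ft_force: [0.1, 0.5, -1.1]
width: 0.0391
grip_force: 12.0
```

Request:
drive_tool:
  series: [0,0,0,0,0,0.015,-0.5,0,0,0,0,0,0.03,-0.5,0,0,0,0,0,0.045,-0.5,0,0,0,0,0,0.05,-0.5,0,0,0,0,0,0.05,-0.5]

```text
time: 7.58
ee_pos: [0.596, -0.096, 0.0797]
eef_rot: [0.001, 1.0, 0.0, -0.0]
ft_force: [-0.1, 0.1, -0.9]
width: 0.0393
grip_force: 12.0
```

Request:
drive_tool:
  series: [0,0,0,0,0,0.015,-0.5,0,0,0,0,0,0.03,-0.5,0,0,0,0,0,0.03,-0.5]

```text
time: 7.83
ee_pos: [0.5963, -0.096, 0.0788]
eef_rot: [0.001, 1.0, 0.0, 0.0]
ft_force: [-0.6, 0.4, 1.5]
width: 0.0393
grip_force: 12.0
```

Contact with the floor is felt (Fz went from -0.9 to +1.5 N), so I'll release gently.

Request:
drive_tool:
  series: [0,0,0,0,0,0.01,-0.5,0,0,0,0,0,0.01,-0.5,0,0,0,0,0,0.01,-0.2,0,0,0,0,0,0.01,-0.08,0,0,0,0,0,0.01,-0.02,0,0,0,0,0,0.01,0.06,0,0,0,0,0,0.01,0.15,0,0,0,0,0,0.01,0.25,0,0,0,0,0,0.01,0.25]
  grip_force: 5

```text
time: 8.58
ee_pos: [0.5959, -0.096, 0.0779]
eef_rot: [0.001, 1.0, 0.0, -0.0]
ft_force: [0.4, -0.6, 0.0]
width: 0.0527
grip_force: 0.0
```

Request:
drive_tool:
  series: [0,0,0,0,0,-0.3,0.25,0,0,0,0,0,-0.9,0.25,0,0,0,0,0,-1.8,0.25,0,0,0,0,0,-2.7,0.25,0,0,0,0,-0.5,-3.3,0.25,0,0,0,0,-1.5,-3.3,0.25,0,0,0,0,-2.5,-3.3,0.25,0,0,0,0,-3.4,-3.3,0.25,0,0,0,0,-3.75,-3.3,0.25,0,0,0,0,-3.75,-3.3,0.25]

```text
time: 9.42
ee_pos: [0.5941, -0.2513, 0.2111]
eef_rot: [0.004, 1.0, -0.001, 0.0]
ft_force: [0.5, -0.4, 0.9]
width: 0.0545
grip_force: 0.0
```

Run:
```python
from h import *
import pickle
im0=camera("wrist")
q=telemetry.read_state(); w=get_calibration("wrist"); im=camera("wrist"); t=camera("top")
pickle.dump((q,w),open("w2.pkl","wb"))
x,y=map(int,proj(w,[.614,-.246,.06])); print(x,y,q["ee_pos"])
a=im[max(y-75,0):y+75,x-65:x+65]; a=cv2.resize(cv2.cvtColor(a,cv2.COLOR_RGB2BGR),None,fx=4,fy=4,interpolation=cv2.INTER_CUBIC)
cv2.imwrite("pics/w2.png",a); print(max(y-75,0),x-65,a.shape)
cv2.imwrite("pics/t2.png",cv2.cvtColor(t,cv2.COLOR_RGB2BGR))
```

```text
253 204 [ 0.59498609 -0.2482243   0.21078621]
129 188 (600, 520, 3)
```

View pics/w2.png

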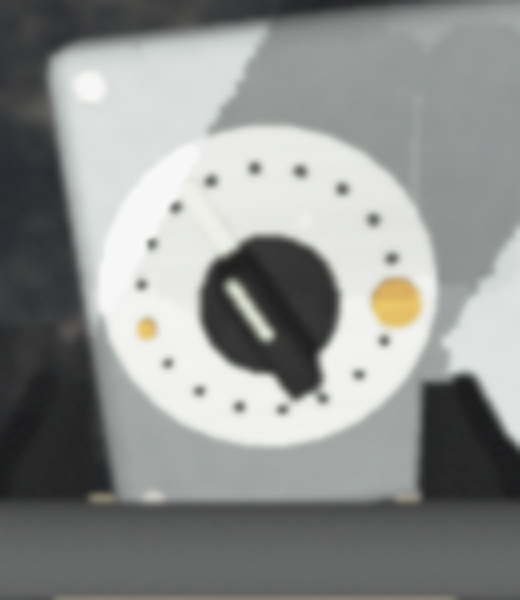

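The close view shows the white pointer going to the upper left (tip about (192,188) in the crop), the large stud at (397,302), the skirt at (270,303) and the small stud at (147,328).

Run:
```python
from h import *
import pickle
q,w=pickle.load(open("w2.pkl","rb"))
P=lambda u,v,z: at(w,u/4+188,v/4+129,z)
ax=P(270,303,.064); d=P(269,285,.049); s=P(397,302,.053); ss=P(147,328,.053); b=P(192,188,.0615)
print("skirt",ax,"dial",d,"stud",s,"small",ss,"blade",b,"grip top line",P(228,281,.089),P(268,338,.089))
c=(s+ss)/2
def ang(v): return np.degrees(np.arctan2(-v[1],-v[0]))  # ccw from -x
for n,v in(("stud",s-d),("small",ss-d),("blade",b-d),("line",P(228,281,.089)-P(268,338,.089)),("bladeseg",P(200,198,.0615)-P(228,242,.0615))): print(n,ang(v),np.linalg.norm(v[:2]))
```

```text
skirt [ 0.6130203  -0.24405291  0.064     ] dial [ 0.61240602 -0.24412234  0.049     ] stud [ 0.61655498 -0.20666787  0.053     ] small [ 0.62427569 -0.28020539  0.053     ] blade [ 0.5803181  -0.26552657  0.0615    ] grip top line [ 0.59871562 -0.25517505  0.089     ] [ 0.61428527 -0.24495027  0.089     ]
stud -96.32107121560504 0.037683572310892845
small 108.20883308787076 0.037985201705144044
blade 33.705247298273406 0.03857169110318692
line 33.29338565393614 0.01862686250590051
bladeseg 31.009741703852747 0.014758720370153388
```

Request:
drive_tool:
  series: [0,0,-1.4,-0.28,0,0.2,0.1,0,0,-2.8,-0.28,0,0.5,0.1,0,0,-4.2,-0.28,0,1,0.1,0,0,-5.6,-0.28,0,1.5,0.1,0,0,-6.6,-0.28,0,1.9,0.1,0,0,-6.6,-0.28,0,2.1,0.1,0,0,-6.6,-0.28,0,2.15,0.1,0,0,-6.6,-0.28,0,2.15,0.1]

```text
time: 10.23
ee_pos: [0.607, -0.2456, 0.1244]
eef_rot: [-0.283, 0.959, 0.0, 0.0]
ft_force: [0.2, -0.6, 0.4]
width: 0.0481
grip_force: 0.0
```

```bash
cat > d.py <<'E'
from h import *
import sys
# usage: x y z psi -> turn units & tool shift units
x,y,z,p=map(float,sys.argv[1:5]); q=telemetry.read_state(); M=R.from_quat(q["eef_rot"]).as_matrix()
ps=np.degrees(np.arctan2(-M[1,0],-M[0,0])); print("pos",q["ee_pos"],"psi",ps,"turn",-(p-ps)/5,"shift",delta(q,[x,y,z]).round(3),"j7",q["joint_positions"][6],"tilt",M[:,2].round(3))
E
python3 d.py .6061 -.2489 .089 33
```

```text
pos [ 0.6070254  -0.2456296   0.12443715] psi 32.8569727230856 turn -0.028605455382880507 shift [ 0.064 -0.056  0.886] j7 2.6025598165190478 tilt [ 0.  0. -1.]
```

Joint 7 is at its range limit at this yaw, so I'll back off about 5° straight away. The bar will align in the pads.

Request:
drive_tool:
  series: [0,0,1,0.06,-0.05,0.2,0.1,0,0,1,0.06,-0.05,0.5,0.1,0,0,1,0.06,-0.05,0.75,0.1,0,0,1,0.06,-0.05,0.88,0,0,0,1,0.06,-0.05,0.88,-0.2,0,0,1,0.06,-0.05,0.88,-0.4,0,0,1,0.06,-0.05,0.88,-0.6,0,0,1,0.06,-0.05,0.88,-0.7,0,0,1,0.06,-0.05,0.88,-0.8,0,0,1,0.06,-0.05,0.88,-0.8]
  grip_force: 10

```text
time: 11.07
ee_pos: [0.6062, -0.2496, 0.0894]
eef_rot: [-0.241, 0.971, -0.0, 0.0]
ft_force: [-0.3, -2.8, -0.0]
width: 0.0129
grip_force: 1.4
```

```bash
python3 d.py .6067 -.2394 .089 -40
```

```text
pos [ 0.60617461 -0.24957346  0.08940838] psi 27.88215908553567 turn 13.576431817107135 shift [-0.131  0.219  0.01 ] j7 2.5358307681923526 tilt [ 0.001 -0.001 -1.   ]
```

Request:
drive_tool:
  series: [0,0,0,0,0,0,-1,0,0,1.3,0,0.024,0,-1,0,0,2.7,-0.006,0.047,0,-1,0,0,4.05,-0.012,0.07,0,-1,0,0,5.4,-0.022,0.091,0,-1,0,0,6.75,-0.034,0.11,0,-1,0,0,8.1,-0.048,0.13,0,-1,0,0,9.45,-0.064,0.147,0,-1,0,0,10.8,-0.082,0.162,0,-1,0,0,12.15,-0.102,0.175,0,-1]
  grip_force: 12

```text
time: 11.9
ee_pos: [0.6066, -0.2388, 0.0894]
eef_rot: [0.285, 0.959, 0.001, -0.001]
ft_force: [-2.4, 6.7, 4.9]
width: 0.0119
grip_force: 12.0
```

```bash
python3 d.py .6067 -.2394 .089 -40; python3 -c "
from h import *
q=telemetry.read_state();print(q['ft_force'],q['torque'],q['width'])"
```

```text
pos [ 0.60663398 -0.23882579  0.08935383] psi -33.10823875115513 turn 1.3783522497689744 shift [-0.009 -0.011  0.009] j7 1.5547473840320554 tilt [-0.     0.003 -1.   ]
[-2.35480587  6.67233466  4.90262898] [1.41385049 0.64334051 0.11341166] 0.011851254553224482
```

Request:
drive_tool:
  series: [0,0,0.7,-0.01,0,0,-1,0,0,1.4,-0.02,0,0,-1,0,0,1.4,-0.02,0,0,-1,0,0,1.4,-0.02,0,0,-0.5,0,0,1.4,-0.02,0,0,-0.2,0,0,1.4,-0.02,0,0,-0.2,0,0,1.4,-0.02,0,-0.4,-0.2,0,0,1.4,-0.02,0,-0.9,-0.4,0,0,1.4,-0.02,0,-1.2,-0.7,0,0,1.4,-0.02,0,-1.2,-1]

```text
time: 12.73
ee_pos: [0.6082, -0.2425, 0.1399]
eef_rot: [0.341, 0.94, 0.0, 0.002]
ft_force: [0.2, -0.3, 0.2]
width: 0.0218
grip_force: 0.0
```

```bash
python3 d.py .577 -.222 .135 0
```

```text
pos [ 0.60816587 -0.24253679  0.1398509 ] psi -39.89673522814169 turn -7.979347045628337 shift [ 0.928 -0.106  0.117] j7 1.429032381347142 tilt [ 0.004 -0.001 -1.   ]
```

Request:
drive_tool:
  series: [0,0,-1.4,0.3,-0.1,0,-1,0,0,-2.8,0.6,-0.2,0,-1,0,0,-4.2,0.92,-0.31,0,-1,0,0,-5.6,0.92,-0.31,0,-1,0,0,-7,0.92,-0.31,0,-1,0,0,-8,0.92,-0.31,0,-1,0,0,-8,0.92,-0.31,0,-1,0,0,-8,0.92,-0.31,0,-1]

```text
time: 13.4
ee_pos: [0.5705, -0.2274, 0.1364]
eef_rot: [0.0, 1.0, 0.0, -0.0]
ft_force: [0.9, 0.0, -0.0]
width: 0.0006
grip_force: 0.0
```

```bash
python3 d.py .572 -.2285 .089 0;  python3 - <<'E'
from h import *
import pickle
q=telemetry.read_state(); w=get_calibration("wrist"); im=camera("wrist")
x,y=map(int,proj(w,[.613,-.2445,.06])); print(x,y)
cv2.imwrite("pics/w3.png",cv2.cvtColor(im,cv2.COLOR_RGB2BGR))
E
```

```text
pos [ 0.57053297 -0.22740158  0.13639844] psi -0.0520285451399073 turn -0.01040570902798146 shift [-0.037 -0.028  1.185] j7 2.0526564469500412 tilt [-0.  0. -1.]
232 255
```

Request:
drive_tool:
  series: [0,0,0,0,0,0.5,-1,0,0,0,0,0,0.9,-1,0,0,0,0,0,1.18,-1,0,0,0,0,0,1.18,-1,0,0,0,-0.1,0,1.18,-1,0,0,0,-0.22,0,1.18,-1,0,0,0,-0.34,0,1.18,-1,0,0,0,-0.46,0,1.18,-1,0,0,0,-0.55,0,1.18,-1,0,0,0,-0.59,0,1.18,-1]

```text
time: 14.28
ee_pos: [0.5936, -0.2263, 0.0894]
eef_rot: [-0.001, 1.0, 0.001, -0.002]
ft_force: [-4.3, 1.5, -0.5]
width: 0.0007
grip_force: 2.1
```

Request:
drive_tool:
  series: [0,0,0,0.1,0,0,-1,0,0,0,0.2,0,-0.4,-1,0,0,0,0.2,0,-1.2,-0.6,0,0,0,0.1,-0.2,-2,0,0,0,0,0,-0.5,-2.7,0.4,0,0,0,0,-0.55,-3,0.4,0,0,0,0,-0.55,-3,0.4,0,0,0,0,-0.55,-3,0.4]

```text
time: 14.95
ee_pos: [0.5948, -0.2494, 0.2101]
eef_rot: [-0.001, 1.0, -0.0, 0.001]
ft_force: [0.8, 0.8, -0.4]
width: 0.0324
grip_force: 0.0
```

Run:
```python
from h import *
import pickle
q=telemetry.read_state(); w=get_calibration("wrist"); im=camera("wrist")
pickle.dump((q,w),open("w4.pkl","wb"))
a=im[125:275,180:330]; print(q["ee_pos"])
cv2.imwrite("pics/w4.png",cv2.resize(cv2.cvtColor(a,cv2.COLOR_RGB2BGR),None,fx=4,fy=4,interpolation=cv2.INTER_CUBIC))
```

```text
[ 0.59476087 -0.24938893  0.21014828]
```

View pics/w4.png

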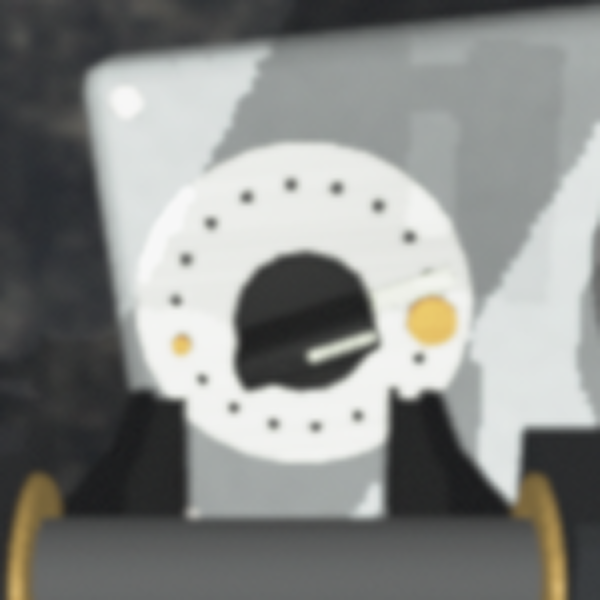

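The pointer now points right, with its tip at about (448,283). The large stud is at (431,320), slightly further clockwise.

```bash
python3 - <<'E'
from h import *
import pickle
q,w=pickle.load(open("w4.pkl","rb"))
P=lambda u,v,z: at(w,u/4+180,v/4+125,z)
def ang(v): return np.degrees(np.arctan2(-v[1],-v[0]))
d=P(304,301,.049); s=P(431,320,.053); ss=P(181,345,.053);k=P(304,320,.064);b=P(448,281,.0615)
print(d,k,s,"stud",ang(s-d),ang(s-k),"small",ang(ss-d),"line",ang(P(375,338,.089)-P(310,357,.089)),"seg",ang(P(448,281,.0615)-P(385,301,.0615)),"tip",ang(b-k),np.linalg.norm((b-k)[:2]))
E
python3 d.py .6128 -.2445 .122 13
```

```text
[ 0.61218216 -0.2441775   0.049     ] [ 0.61305974 -0.24443336  0.064     ] [ 0.61665107 -0.20704215  0.053     ] stud -96.86203311876757 -95.4862839628089 small 108.93670078033777 line -72.5253590084761 seg -71.28734222537102 tip -75.01675184908854 0.04188012473962773
pos [ 0.59431003 -0.24873562  0.20893897] psi 0.14723500609663512 turn -2.570552998780673 shift [-0.463  0.103  2.173] j7 2.065505059139454 tilt [-0.     0.001 -1.   ]
```

Request:
drive_tool:
  series: [0,0,-1.4,-0.46,0.1,0.5,0.4,0,0,-2.8,-0.46,0.1,1,0.4,0,0,-3.5,-0.46,0.1,1.5,0.4,0,0,-3.5,-0.46,0.1,1.8,0.4,0,0,-3.5,-0.46,0.1,1.8,0.4,0,0,-3.5,-0.46,0.1,1.8,0.4]

```text
time: 15.5
ee_pos: [0.6123, -0.2449, 0.137]
eef_rot: [-0.152, 0.988, 0.0, -0.001]
ft_force: [-0.3, 0.8, 0.7]
width: 0.06
grip_force: 0.0
```

```bash
python3 d.py .6128 -.2444 .0895 17.5
```

```text
pos [ 0.61230089 -0.24486971  0.13697351] psi 17.49548262398218 turn -0.000903475203563886 shift [-0.017  0.006  1.187] j7 2.3585506024640024 tilt [-0.002  0.001 -1.   ]
```

Request:
drive_tool:
  series: [0,0,0,-0.01,0,0.4,0.4,0,0,0,-0.01,0,0.9,0.4,0,0,0,-0.01,0,1.18,0.4,0,0,0,-0.01,0,1.18,0.2,0,0,0,-0.01,0,1.18,0,0,0,0,-0.01,0,1.18,-0.1,0,0,0,-0.01,0,1.18,-0.2,0,0,0,-0.01,0,1.18,-0.4,0,0,0,-0.01,0,1.18,-0.6,0,0,0,-0.01,0,1.18,-0.6]
  grip_force: 15

```text
time: 16.33
ee_pos: [0.6138, -0.245, 0.0919]
eef_rot: [-0.153, 0.988, -0.0, 0.001]
ft_force: [-3.6, 2.3, 7.1]
width: 0.0398
grip_force: 15.0
```

Request:
drive_tool:
  series: [0,0,0,0,0,-0.03,-0.6,0,0,0.7,0,0,-0.06,-0.6,0,0,1.5,0,0,-0.06,-0.6,0,0,2.3,0,0,-0.06,-0.6,0,0,3.1,0,0,-0.06,-0.6,0,0,3.8,0,0,-0.06,-0.6,0,0,4.3,0,0,-0.06,-0.6,0,0,4.5,0,0,-0.06,-0.6,0,0,4.5,0,0,-0.06,-0.6,0,0,4.5,0,0,-0.06,-0.6]

```text
time: 17.17
ee_pos: [0.6135, -0.2442, 0.0922]
eef_rot: [0.041, 0.999, 0.0, -0.0]
ft_force: [5.6, 1.2, -10.4]
width: 0.0395
grip_force: 15.0
```

```bash
python3 d.py .6128 -.2444 .0895 -5; python3 -c "
from h import *
q=telemetry.read_state();print(q['ft_force'],q['torque'],q['width'])"
```

```text
pos [ 0.61353148 -0.24423728  0.09220679] psi -4.748852390725317 turn 0.050229521854936544 shift [ 0.018 -0.006  0.068] j7 2.0195579909017716 tilt [-0.     0.001 -1.   ]
[  5.62096553   1.21415211 -10.42844476] [ 0.37772687 -1.28124728 -0.06128268] 0.03954098102163618
```

Request:
drive_tool:
  series: [0,0,0,0.01,0,0.04,-0.6,0,0,0,0.01,0,0.04,-0.2,0,0,0,0.01,0,0.02,0.1,0,0,0,0.01,0,0,0.4,0,0,0,0.01,0,0,0.4,0,0,0,0.01,0,-0.5,0.4,0,0,0,0.1,0,-1.3,0.4,0,0,0,0.3,-0.1,-2.2,0.4,0,0,0,0.47,-0.12,-2.9,0.4,0,0,0,0.47,-0.12,-2.9,0.4]

```text
time: 18.0
ee_pos: [0.5947, -0.2512, 0.2157]
eef_rot: [0.044, 0.999, -0.001, 0.004]
ft_force: [0.7, -0.9, 0.6]
width: 0.0607
grip_force: 0.0
```

Run:
```python
from h import *
import pickle
camera("wrist")
q=telemetry.read_state(); w=get_calibration("wrist"); im=camera("wrist")
pickle.dump((q,w),open("w5.pkl","wb"))
a=im[125:275,180:330]; print(q["ee_pos"],q["ft_force"])
cv2.imwrite("pics/w5.png",cv2.resize(cv2.cvtColor(a,cv2.COLOR_RGB2BGR),None,fx=4,fy=4,interpolation=cv2.INTER_CUBIC))
```

```text
[ 0.59457872 -0.25018246  0.21266609] [-0.15880158 -0.16330195 -0.93389715]
```

View pics/w5.png

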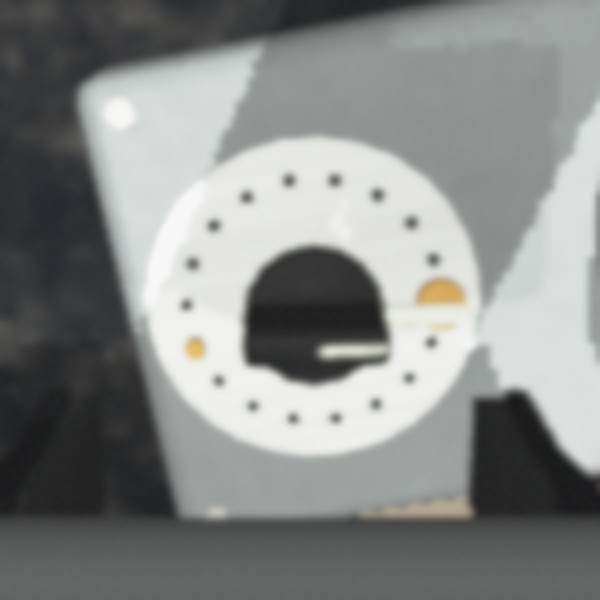

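Run:
```python
from h import *
import pickle
q,w=pickle.load(open("w5.pkl","rb"))
P=lambda u,v,z: at(w,u/4+180,v/4+125,z)
def ang(v): return np.degrees(np.arctan2(-v[1],-v[0]))
d=P(314,296,.049); s=P(441,304,.053); ss=P(195,348,.053);k=P(315,316,.064);b=P(470,317,.0615)
print(d,k,s,"stud",ang(s-d),ang(s-k),"small",ang(ss-d),"line",ang(P(388,349,.089)-P(320,352,.089)),"seg",ang(P(470,317,.0615)-P(390,319,.0615)),"tip",ang(b-k),ang(b-d))
t=cv2.imread("pics/t2.png")
```

```text
[ 0.61257943 -0.2437823   0.049     ] [ 0.61379799 -0.24397141  0.064     ] [ 0.61695648 -0.20679135  0.053     ] stud -96.74829423233658 -94.8556954017443 small 108.01603396697752 line -92.20052284096566 seg -93.38146990302242 tip -96.36350383273027 -97.95125696110696
```

Request:
drive_tool:
  series: [0,0,0,0.3,-0.2,-0.8,0.4,0,0,0,0.8,-0.6,-1.5,0.4,0,0,0,1.4,-1.1,-2.1,0.4,0,0,0,2,-1.6,-2.5,0.4,0,0,0,2.5,-2,-2.5,0.4,0,0,0,2.5,-2,-2.5,0.4,0,0,0,2.5,-2,-2.5,0.4,0,0,0,2.5,-2,-2.5,0.4]

```text
time: 18.77
ee_pos: [0.488, -0.3186, 0.3076]
eef_rot: [0.042, 0.999, 0.001, -0.001]
ft_force: [0.6, 0.4, -0.3]
width: 0.061
grip_force: 0.0
```

Run:
```python
from h import *
a=camera("top")[80:280,240:400]; s=camera("side")[130:330,200:400]
o=np.hstack([cv2.convertScaleAbs(a,alpha=.8),s])
cv2.imwrite("pics/fin.png",cv2.resize(cv2.cvtColor(o,cv2.COLOR_RGB2BGR),(792,440),interpolation=cv2.INTER_CUBIC))
```

```text
(no output)
```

View pics/fin.png

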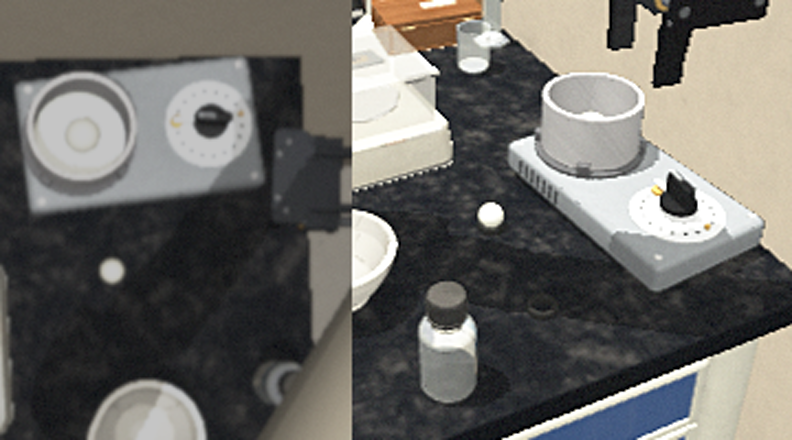

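The final view shows the ball resting in the middle of the jar and the pointer over the large stud. The small ball, bottle and beaker are where they were.

```bash
python3 -c "
from bench import r
print(r.close_job())"
```

```text
the job is handed in; nothing more can be done
None
```

I handed the job in at about 19 s: the larger ball was set down gently on the jar floor, and the selector was then turned clockwise, the shorter way, to within about 2° of the large stud. The small ball, beaker and bottle were left alone; joint 7 briefly read 2.6026 rad against its 2.6 limit before I backed it off, and the hand-in gave no verdict on that.

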